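# Touch off the card reader in the little drawer, then plug the stick into it

### The arm

A 6-joint arm with a two-finger parallel gripper is mounted at the origin on the work surface. World frame = base frame: x ahead of the robot, y to its left, z up, the work surface at z = 0. Lengths are in mm, angles in rad, forces in N, time in s.
With the tool pointing down it reaches from about 275 to 725 mm from the base axis. Payload 5.6 kg.
Tool frame: the origin (TCP) lies at the very end of the fingers, on their centre line; the grasp point (between the pads) lies 19 mm behind it; z points along the fingers, y is the line along which they close (so a half turn about z gives the same grasp; the last joint's range is limited). The gripper opens to 85 mm and grips with 20 to 120 N. Pads are 22 mm wide; open, the fingers measure 114 mm over their backs; the gripper's body (76 mm by 85 mm) begins 54 mm behind the grasp point. The pads swing forward as they close: fully open they stand 13 mm farther back than shut.
Start: joints at [1.482, 0.255, 0.108, 0, -1.424, -0.285], TCP at [200.808, 512.024, 231.283] pointing down, gripper open.
Joint ranges: [-2.95, 2.95], [-1.21, 1.97], [-1.09, 1.5], [-2.87, 1.71], [-2.94, -0.07], [-3.05, 3.05]. Speed limits (rad/s): [2.57, 2.57, 3.14, 3.14, 3.14, 3.14].

### API

Orientations are given as a rotation vector (axis times angle).
In Python, from rig import * gives the robot as it stands.
- The arm moves only by the tool play_rows, never from a script. Its argument "targets" is a list of rows, each an object with "hand": the opening, from 0 (shut) to 1 (fully open); "dp": the shift along the tool's x, y, z in cm, a list of three; "rotation": the turn, a rotation vector about the tool's x, y, z in degrees, a list of three. In form: [{"hand": hand, "dp": [tx, ty, tz], "rotation": [rx, ry, rz]}, ...]. A call has 1 to 12 rows; each row is the pose to reach, as a shift and turn from the pose commanded when the call began, along the tool's axes at that moment; what a row does not reach only later rows make up. A row lasts 1/12 s, in which the tool goes at most 41.7 mm and 7.16 degrees, less where a joint would pass 70% of its speed; a pose out of reach is approached as far as the arm can. A call with a gripper value outside its range is refused whole. The fingers move at their own pace and stop on an object; the grip force is fixed at half the most. Time passes only in rows, so rows that repeat a pose let the fingers close. It gives the time, the measured TCP pose, the force, the opening and the grip force at its end, in the units of the state.
- get_obs(): the state, without advancing time (a new reading comes with each control period).
- get_image(name): name is "side" or "top"; returns a dict with "frame" (480x640x3 uint8, red, green, blue), "mtx" (3x3 intrinsics, pixels), "k1" (the pictures are not rectified: a ray, as slopes to the right and down, at radius r is drawn at 1 + k1 r^2 times it, then the intrinsics apply), "pose" (4x4, takes a point from camera to world coordinates). Camera axes: x right, y down, z forward; pixel columns grow to the right and rows downward; lengths in mm; the calibration is good to about 2 mm. A picture is of the moment at which its call begins. There is no depth.
- hand_in(): hands the job in; it is judged then, once.
The state is a dict: "time": time; "q": joint angles; "joint_vel": joint speeds; "tau": joint torques, N m; "ee_pos": TCP position; "orientation": TCP orientation; "force": force on the tool from outside, world axes, zero at the start; "wrist_torque": the same for the moment, N m; "opening": finger opening in mm; "finger_force": force on a finger pad.
Only numpy, scipy, OpenCV 4.12 (cv2) and the standard library are available. Lean on these libraries where they do the work, as an engineer would, in place of code of your own. Each camera call takes 0.05 s, during which the arm holds its last target. There are 200 camera calls.

### The job

The black card reader was stuck down in the open little drawer by hand and does not sit square, so first touch it off with shut fingertips, gently and resting a moment each time: on its front face well to the left of the port, on its front face well to the right of the port, then on its left end. Then take the orange USB stick and slide it, flat on the drawer floor, into the reader's port until its orange body meets the reader's face, and let go. Do not press hard on the reader, do not shove the little drawer along its runners, and leave the other things where they are.

Things in the scene. Friction and masses are not known exactly. Their poses are not given: they have to be found in the camera images.
- minidrawer (a joint): how far the little drawer is open, m, 0 is shut. It slides on two wooden runners out of the oak divider; the runners hold it with about 7 N of friction, and a harder push moves it. It starts 0.15 to 0.165 open and must stay where it is, within 6 mm
- floor_mid (a point): middle of the little drawer, on the upper face of its floor. Axes: x from the drawer's front towards the divider (a push that way shuts it), y to the left seen from the robot, z up. Its inner walls stand at x = -85 mm (front) and +87 mm (back), y = +105 and -105 mm, 28 mm above the floor (front 31), 6 to 8 mm thick; a small brass knob sticks out 16 mm in front
- reader_spot (a point): point on the drawer floor, axes as floor_mid (35 mm, -12 mm from it), where the middle of the black card reader was meant to be. The reader's true place is not reported: it is stuck down with its middle up to 8 mm off this point in x and in y, and turned up to 0.1 rad either way about z. Touching it off at three points tells where it is
- reader_top (a point): 26 mm above reader_spot, the height of the reader's flat top. The reader is a black box 58 mm deep (x), 96 mm wide (y), 26 mm high, with flat upright faces; its front face looks to -x, its left end to +y. It does not give sideways; more than 15 N breaks it loose
- port_height (a point): 6 mm above the drawer floor, the height of the port's middle (this point is 29 mm in front of reader_spot, where the port was meant to be). The port is a steel-rimmed opening in the middle of the reader's front face, 48 mm from either end: 14.4 mm wide plus a 1.5 mm lead-in on each side, 2.2 to 9.8 mm above the floor, 18 mm deep
- stick: the orange USB stick lying flat: plastic body 46 mm long (x), 20 mm wide (y), 12 mm thick, with a steel plug 14 x 12 x 5 mm on its +x end, 3.5 to 8.5 mm above the underside. Origin: middle of the plastic body's underside; x points to the plug. About 25 g. Flat on the little drawer's floor, the plug is at the port's height
- stick_shoulder (a point): middle of the front end of the stick's plastic body, where the plug leaves it, 23 mm ahead of the stick's origin and 6 mm above its underside. Home: this point is at the port, in the plane of the reader's front face, the stick square to that face
- tray: the desk's oak drawer set on the desk, fixed: 500 (x) x 600 mm (y), origin under its middle, x away from the robot. Base 8 mm thick, sides 66 mm and front panel 78 mm high, 12 to 18 mm thick; divider 58 mm high across it at x = 44 to 56 mm, a board 62 mm high behind its middle. The little drawer's floor is 11 mm above this base. Stick and other things lie on the base beside the little drawer
- coin: a bronze coin-shaped drive, 38 mm across, 9 mm high, with a short steel plug. Leave it where it is. Origin: middle of its underside
- tumbler: a frosted glass tumbler, 72 mm across the rim, 88 mm high, empty. Leave it where it is. Origin: middle of its underside
- cardcase: a flat grey memory-card case, 62 x 44 x 11 mm. Leave it where it is. Origin: middle of its underside
- eraser: a blue-sleeved white eraser, 44 x 21 x 13 mm. Leave it where it is. Origin: middle of its underside
- sharpener: a small aluminium pencil sharpener, 26 x 18 x 13 mm. Leave it where it is. Origin: middle of its underside
Mind the look-alikes: they are no part of the job. What is shaped like the stick but red or yellow is not meant.

How it is judged:
By the outcome, as a careful person would: the job done as asked, in the order asked, and still so for the second after the job is handed in, with the robot touching nothing.
It also fails if it takes over 72 s, if anything falls off the work surface, if the arm or the gripper's body presses on something with over 40 N, if the wrist force passes 120 N, or if a joint passes its speed limit or range.

## Working session

There is one attempt and no reset: what is moved stays moved. The work goes in short steps, Python scripts to look and compute and a tool call to move; the robot and the scene stay as the last step left them, time stands still between calls to the robot, and variables do not carry over. Pictures are saved under pics/ and viewed, at most 10 in all, crops included, and the job is handed in when it is done.

Besides the shell and the picture viewer there is one more tool, called after "Request:" in YAML: its name, and indented under it one key for each argument. play_rows: Moves the arm, as the interface text tells. Its arguments: {"type":"object","properties":{"targets":{"type":"array","items":{"type":"object","properties":{"hand":{"type":"number"},"dp":{"type":"array","items":{"type":"number"}},"rotation":{"type":"array","items":{"type":"number"}}}}}},"required":["targets"]}

```bash
mkdir -p pics; ls; cat > h.py <<'E'
from rig import *
import numpy as np, cv2
from scipy.spatial.transform import Rotation as R
def snap(n,f):
    d=get_image(n); cv2.imwrite(f,cv2.cvtColor(np.asarray(d["frame"]),cv2.COLOR_RGB2BGR)); np.savez(f+'.npz',mtx=d["mtx"],k1=d["k1"],pose=d["pose"]); return d
def ld(f): return dict(np.load(f+'.npz'))
def px2w(d,u,v,z):
    K=np.array(d["mtx"]);k=float(d["k1"]);T=np.array(d["pose"])
    x=np.array([(u-K[0,2])/K[0,0],(v-K[1,2])/K[1,1]]);y=x.copy()
    for _ in range(30): y=x/(1+k*(y@y))
    r=T[:3,:3]@[y[0],y[1],1]; return T[:3,3]+r*(z-T[2,3])/r[2]
def w2px(d,p):
    K=np.array(d["mtx"]);k=float(d["k1"]);T=np.array(d["pose"])
    c=T[:3,:3].T@(np.array(p)-T[:3,3]); s=c[:2]/c[2]; s=s*(1+k*(s@s)); return np.array([K[0,0]*s[0]+K[0,2],K[1,1]*s[1]+K[1,2]])
E
python3 -c "
from h import *
o=get_obs();print(o);print(R.from_rotvec(o['orientation']).as_matrix().round(3))
for n in('top','side'):
  d=snap(n,'pics/%s0.png'%n);print(n,np.array(d['mtx']).round(1).tolist(),d['k1'],np.array(d['pose']).round(3).tolist())"
```

```text
pics
{'time': 0.0, 'q': array([ 1.48157343e+00,  2.55746405e-01,  1.07001593e-01, -4.80646800e-04,
       -1.42389654e+00, -2.84576962e-01]), 'joint_vel': array([ 0.00038824, -0.00117122,  0.00012195, -0.00011812, -0.00046501,
        0.00094005]), 'tau': array([-4.63947399e-04, -3.86630774e+01,  2.37939692e+01,  5.36486059e+00,
       -6.07248192e-03,  6.88987342e-06]), 'ee_pos': array([200.60946632, 511.57515934, 230.39404064]), 'orientation': array([ 3.08501130e+00, -5.83510371e-01, -4.60296196e-04]), 'force': array([-0.65440397, -0.13550808, -1.11292686]), 'wrist_torque': array([-0.02410366,  0.00863781,  0.01108311]), 'finger_force': 0.0, 'opening': 85.4284807040955}
[[ 0.931 -0.365 -0.001]
 [-0.365 -0.931 -0.002]
 [ 0.     0.002 -1.   ]]
top [[452.3, 0.0, 323.9], [0.0, 452.3, 240.0], [0.0, 0.0, 1.0]] -0.04707088657294631 [[0.023, -0.993, 0.115, 544.763], [-1.0, -0.024, -0.01, 46.785], [0.012, -0.115, -0.993, 830.84], [0.0, 0.0, 0.0, 1.0]]
side [[547.0, 0.0, 319.6], [0.0, 547.0, 248.9], [0.0, 0.0, 1.0]] -0.127945642482474 [[0.964, -0.166, 0.206, 412.385], [-0.265, -0.639, 0.722, -657.552], [0.012, -0.751, -0.66, 678.699], [0.0, 0.0, 0.0, 1.0]]
```

View pics/top0.png

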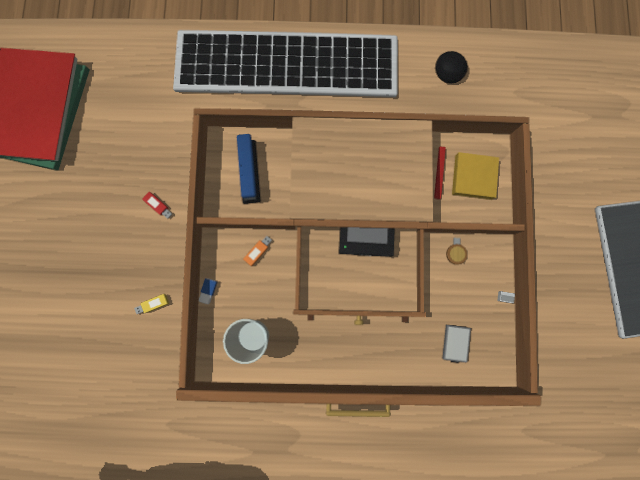

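View pics/side0.png

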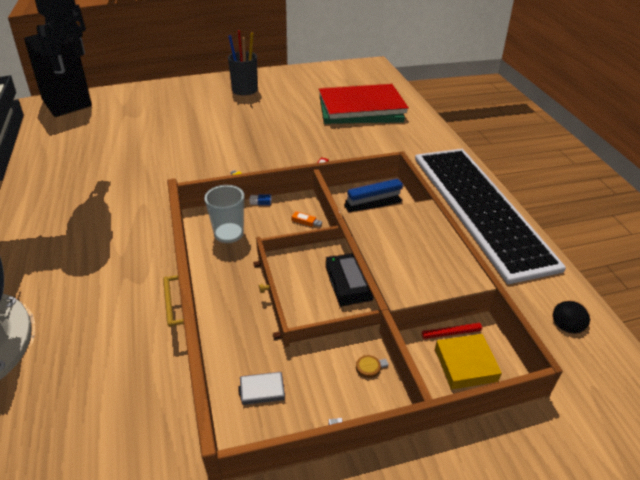

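```bash
python3 -c "
import cv2
a=cv2.imread('pics/top0.png')[210:330,230:430];cv2.imwrite('pics/c1.png',cv2.resize(a,None,fx=4,fy=4,interpolation=cv2.INTER_CUBIC))"
```

```text
(no output)
```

View pics/c1.png

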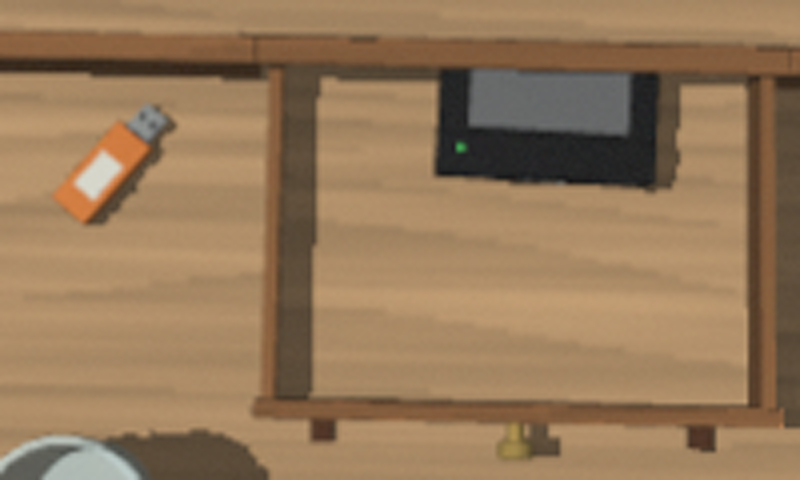

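```bash
cat >> h.py <<'E'
def C(u,v): return (u+.5)/4-.5+230,(v+.5)/4-.5+210
def stick(d,z):
    a=np.asarray(d['frame']) if 'frame' in d else cv2.cvtColor(cv2.imread(d['f']),cv2.COLOR_BGR2RGB)
    h=cv2.cvtColor(a,cv2.COLOR_RGB2HSV); return h
E
python3 - <<'E'
from h import *
t=ld('pics/top0.png');s=ld('pics/side0.png')
P=lambda n,u,v,z:print(n,px2w(t,*C(u,v),z).round(1))
P('Lwall in back',284,70,47);P('Lwall in front',274,398,47);P('Rwall in back',750,82,47);P('Rwall in front',749,408,47)
P('front out L',253,414,50);P('front out R',783,425,50);P('front in L',274,398,50);P('front in R',750,408,50)
P('rdr FL',436,175,45);P('rdr FR',657,187,45);P('rdr BLvis',441,70,45);P('rdr BRvis',659,75,45)
P('led',460,147,45)
P('knob',514,450,35)
for z in(58,66): P('div front L %d'%z,0,60,z);P('div front R',790,72,z)
for n,(u,v) in dict(tumb=(245,341),FLt=(178,399),FRt=(540,403),BL=(195,110),BR=(528,119)).items():
  for z in(66,78,86): print(n,z,px2w(t,u,v,z).round(1))
# side checks of drawer: inner front-left / front-right corners top
for n,(u,v) in dict(dFL=(259,240),dFR=(279,334)).items(): print('side',n,px2w(s,u,v,50).round(1))
# stick
for n,d in(('top',t),('side',s)):
  h=cv2.cvtColor(cv2.imread(f'pics/{n}0.png'),cv2.COLOR_BGR2HSV)
  m=cv2.inRange(h,(5,170,120),(14,255,255));k,l,st,c=cv2.connectedComponentsWithStats(m)
  for i in range(1,k):
    if st[i,4]>25:
      ys,xs=np.where(l==i);print(n,st[i],c[i].round(1),px2w(d,*c[i],20).round(1))
E
```

```text
Lwall in back [657.   80.4  47. ]
Lwall in front [514.9  80.5  47. ]
Rwall in back [ 656.8 -124.2   47. ]
Rwall in front [ 515.1 -123.9   47. ]
front out L [508.   89.2  50. ]
front out R [ 508.2 -138.    50. ]
front in L [515.   80.4  50. ]
front in R [ 515.2 -123.7   50. ]
rdr FL [612.7  12.9  45. ]
rdr FR [609.7 -83.8  45. ]
rdr BLvis [659.   11.6  45. ]
rdr BRvis [659.2 -84.4  45. ]
led [625.2   2.6  45. ]
knob [494.4 -23.9  35. ]
div front L 58 [656.7 202.5  58. ]
div front R [ 660.  -139.3   58. ]
div front L 66 [655.6 200.9  66. ]
div front R [ 658.8 -137.4   66. ]
tumb 66 [460.9 166.5  66. ]
tumb 78 [462.2 164.6  78. ]
tumb 86 [463.1 163.4  86. ]
FLt 66 [363.7 273.4  66. ]
FLt 78 [366.5 269.9  78. ]
FLt 86 [368.4 267.5  86. ]
FRt 66 [ 367.8 -328.3   66. ]
FRt 78 [ 370.5 -322.4   78. ]
FRt 86 [ 372.4 -318.5   86. ]
BL 66 [858.8 272.6  66. ]
BL 78 [853.9 269.   78. ]
BL 86 [850.6 266.7  86. ]
BR 66 [ 860.2 -321.2   66. ]
BR 78 [ 855.3 -315.4   78. ]
BR 86 [ 852.  -311.5   86. ]
side dFL [511.2  79.7  50. ]
side dFR [ 500.1 -139.3   50. ]
top [244 241  24  25 132] [256.2 252.4] 
[... 3040 characters left out ...]
side [256 226 122 106 816] [294.1 287.2] [550.8 -21.1  20. ]
side [608 236  10  10  27] [612.6 240. ] [1180.2  -56.1   20. ]
side [604 245  11   9  31] [608.2 249.3] [1152.8  -77.2   20. ]
side [571 248  17  10  41] [579.8 252.6] [1090.   -70.6   20. ]
side [627 249   8   9  26] [631.  253.3] [1191.7  -99.3   20. ]
side [635 261   5  13  29] [637.6 267.6] [1177.  -136.8   20. ]
side [634 275   6  11  27] [636.7 280.4] [1151.5 -165.    20. ]
side [608 293  10   9  27] [612.4 297.1] [1077.4 -187.6   20. ]
side [615 302  14  10  40] [620.2 305.9] [1077.7 -209.3   20. ]
side [619 309   8  10  27] [622.7 313.9] [1069.9 -226.1   20. ]
side [628 322  12   9  34] [633.8 325.1] [1072.6 -253.1   20. ]
```

```bash
cat >> h.py <<'E'
def Rz(phi): # tool down, tool x at world yaw phi
    return np.array([[np.cos(phi),np.sin(phi),0],[np.sin(phi),-np.cos(phi),0],[0,0,-1]])
def go(cur,tgt): # (x,y,z,yawdeg)->dp cm, rot deg
    A=Rz(np.radians(cur[3]));return (A.T@(np.array(tgt[:3])-np.array(cur[:3]))/10).round(2).tolist(),[0,0,round(cur[3]-tgt[3],2)]
E
python3 - <<'E'
from h import *
o=get_obs();print(R.from_rotvec(o['orientation']).as_matrix().round(4))
print(go((200.8,512,231.3,-21.4),(570,-4,120,-1.8)))
t=ld('pics/top0.png')
c=[px2w(t,*C(u,v),20) for u,v in((120,122),(150,148),(88,222),(55,195))]
print(np.round(c,1),np.mean(c,0)); f=(c[0]+c[1])/2-(c[2]+c[3])/2;print(np.linalg.norm(f),np.arctan2(f[1],f[0]))
s=np.array(c[0])-c[1]+c[3]-c[2];print(np.linalg.norm(s)/2,np.arctan2(-s[0],s[1]))
E
```

```text
[[ 9.309e-01 -3.652e-01 -5.000e-04]
 [-3.652e-01 -9.309e-01 -1.600e-03]
 [ 1.000e-04  1.700e-03 -1.000e+00]]
([53.2, 34.57, 11.13], [0, 0, -19.6])
[[635.3 154.7  20. ]
 [623.9 140.8  20. ]
 [589.9 167.3  20. ]
 [601.7 182.6  20. ]] [612.70139792 161.33689056  20.        ]
43.410871851528995 -0.6773974969310947
18.669005571691738 -0.6698777334834911
```

Request:
play_rows:
  targets:
    - {"hand":0,"dp":[2.5,1.6,0.5],"rotation":[0,0,-1]}
    - {"hand":0,"dp":[6,4,1.3],"rotation":[0,0,-3]}
    - {"hand":0,"dp":[9.5,6.2,2],"rotation":[0,0,-5]}
    - {"hand":0,"dp":[13,8.5,2.7],"rotation":[0,0,-7]}
    - {"hand":0,"dp":[16.5,10.7,3.5],"rotation":[0,0,-9]}
    - {"hand":0,"dp":[20,13,4.2],"rotation":[0,0,-11]}
    - {"hand":0,"dp":[23.5,15.3,5],"rotation":[0,0,-13]}
    - {"hand":0,"dp":[26.5,17.2,5.5],"rotation":[0,0,-15]}
    - {"hand":0,"dp":[29.5,19.2,6.2],"rotation":[0,0,-17]}
    - {"hand":0,"dp":[32.5,21.1,6.8],"rotation":[0,0,-19]}
    - {"hand":0,"dp":[35.5,23.1,7.4],"rotation":[0,0,-19.6]}
    - {"hand":0,"dp":[38,24.7,7.9],"rotation":[0,0,-19.6]}

```text
time: 1.1
ee_pos: [464.9, 141.1, 151.6]
orientation: [3.141, -0.05, -0.001]
force: [0.1, 0.3, 0.1]
opening: -0.0
finger_force: 0.0
```

Request:
play_rows:
  targets:
    - {"hand":0,"dp":[2,2.6,0.6],"rotation":[0,0,0]}
    - {"hand":0,"dp":[4.2,5.5,1.2],"rotation":[0,0,0]}
    - {"hand":0,"dp":[6.5,8.5,2],"rotation":[0,0,0]}
    - {"hand":0,"dp":[8.7,11.4,2.5],"rotation":[0,0,0]}
    - {"hand":0,"dp":[10.3,13.5,3],"rotation":[0,0,0]}
    - {"hand":0,"dp":[11,14.4,4],"rotation":[0,0,0]}
    - {"hand":0,"dp":[11,14.4,7],"rotation":[0,0,0]}
    - {"hand":0,"dp":[11,14.4,9.5],"rotation":[0,0,0]}
    - {"hand":0,"dp":[11,14.4,11.3],"rotation":[0,0,0]}
    - {"hand":0,"dp":[11,14.4,12.2],"rotation":[0,0,0]}
    - {"hand":0,"dp":[11,14.4,12.2],"rotation":[0,0,0]}
    - {"hand":0,"dp":[11,14.4,12.2],"rotation":[0,0,0]}

```text
time: 2.1
ee_pos: [569.9, -3.9, 30.6]
orientation: [3.141, -0.049, -0.0]
force: [-0.0, 0.0, 0.6]
opening: 0.1
finger_force: 0.0
```

```bash
python3 - <<'E'
from h import *
o=get_obs();print(o['ee_pos'],o['force'],o['orientation'])
d=snap('side','pics/s1.png');a=cv2.imread('pics/s1.png')[200:380,230:450];cv2.imwrite('pics/s1c.png',cv2.resize(a,None,fx=3,fy=3))
E
```

```text
[569.85623107  -3.86286573  30.56509535] [-0.03074143  0.01427004  0.62849561] [ 3.14080156e+00 -4.86499875e-02 -1.73697400e-04]
```

View pics/s1c.png

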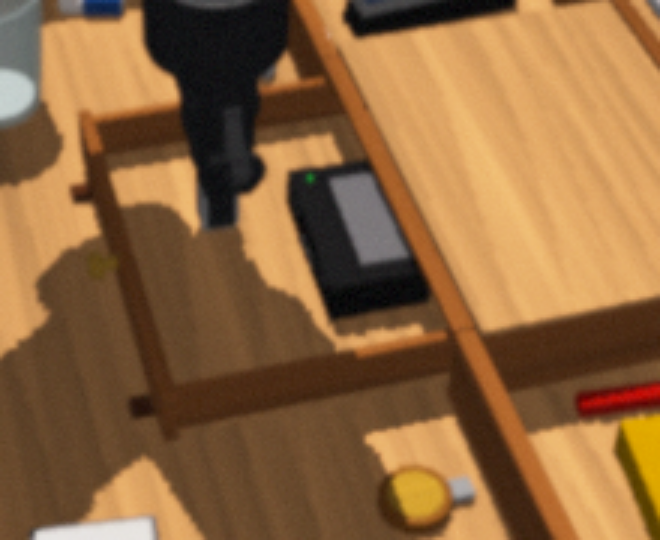

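Request:
play_rows:
  targets:
    - {"hand":0,"dp":[0.8,0,0],"rotation":[0,0,0]}
    - {"hand":0,"dp":[1.6,0,0],"rotation":[0,0,0]}
    - {"hand":0,"dp":[2.2,0,0],"rotation":[0,0,0]}
    - {"hand":0,"dp":[2.5,0,0],"rotation":[0,0,0]}
    - {"hand":0,"dp":[2.7,0,0],"rotation":[0,0,0]}
    - {"hand":0,"dp":[2.75,0,0],"rotation":[0,0,0]}
    - {"hand":0,"dp":[2.8,0,0],"rotation":[0,0,0]}
    - {"hand":0,"dp":[2.8,0,0],"rotation":[0,0,0]}

```text
time: 2.82
ee_pos: [597.6, -5.0, 30.2]
orientation: [3.141, -0.05, -0.0]
force: [-0.1, 0.2, 0.1]
opening: 0.2
finger_force: 0.0
```

Request:
play_rows:
  targets:
    - {"hand":0,"dp":[0.03,0,0],"rotation":[0,0,0]}
    - {"hand":0,"dp":[0.06,0,0],"rotation":[0,0,0]}
    - {"hand":0,"dp":[0.09,0,0],"rotation":[0,0,0]}
    - {"hand":0,"dp":[0.1,0,0],"rotation":[0,0,0]}
    - {"hand":0,"dp":[0.1,0,0],"rotation":[0,0,0]}

```text
time: 3.23
ee_pos: [598.7, -5.0, 30.3]
orientation: [-3.141, 0.05, -0.0]
force: [0.1, 0.4, 0.4]
opening: 0.4
finger_force: 0.0
```

Request:
play_rows:
  targets:
    - {"hand":0,"dp":[0.03,0,0],"rotation":[0,0,0]}
    - {"hand":0,"dp":[0.06,0,0],"rotation":[0,0,0]}
    - {"hand":0,"dp":[0.09,0,0],"rotation":[0,0,0]}
    - {"hand":0,"dp":[0.1,0,0],"rotation":[0,0,0]}
    - {"hand":0,"dp":[0.1,0,0],"rotation":[0,0,0]}

```text
time: 3.65
ee_pos: [599.8, -5.1, 30.3]
orientation: [3.141, -0.05, -0.0]
force: [-0.6, 0.4, 0.6]
opening: 0.4
finger_force: 0.0
```

Request:
play_rows:
  targets:
    - {"hand":0,"dp":[0.02,0,0],"rotation":[0,0,0]}
    - {"hand":0,"dp":[0.04,0,0],"rotation":[0,0,0]}
    - {"hand":0,"dp":[0.06,0,0],"rotation":[0,0,0]}
    - {"hand":0,"dp":[0.06,0,0],"rotation":[0,0,0]}
    - {"hand":0,"dp":[0.06,0,0],"rotation":[0,0,0]}

```text
time: 4.07
ee_pos: [600.4, -5.0, 30.3]
orientation: [3.141, -0.05, 0.0]
force: [0.0, 0.5, 1.2]
opening: 0.0
finger_force: 0.0
```

Request:
play_rows:
  targets:
    - {"hand":0,"dp":[0.02,0,0],"rotation":[0,0,0]}
    - {"hand":0,"dp":[0.04,0,0],"rotation":[0,0,0]}
    - {"hand":0,"dp":[0.06,0,0],"rotation":[0,0,0]}
    - {"hand":0,"dp":[0.06,0,0],"rotation":[0,0,0]}
    - {"hand":0,"dp":[0.06,0,0],"rotation":[0,0,0]}

```text
time: 4.48
ee_pos: [601.0, -5.1, 30.3]
orientation: [3.141, -0.05, 0.0]
force: [-0.4, -0.5, 0.1]
opening: 0.1
finger_force: 0.0
```

Request:
play_rows:
  targets:
    - {"hand":0,"dp":[0.02,0,0],"rotation":[0,0,0]}
    - {"hand":0,"dp":[0.04,0,0],"rotation":[0,0,0]}
    - {"hand":0,"dp":[0.06,0,0],"rotation":[0,0,0]}
    - {"hand":0,"dp":[0.06,0,0],"rotation":[0,0,0]}
    - {"hand":0,"dp":[0.06,0,0],"rotation":[0,0,0]}

```text
time: 4.9
ee_pos: [601.6, -5.1, 30.3]
orientation: [-3.141, 0.05, 0.0]
force: [-0.7, 0.5, -0.3]
opening: -0.2
finger_force: 0.0
```

Request:
play_rows:
  targets:
    - {"hand":0,"dp":[0.02,0,0],"rotation":[0,0,0]}
    - {"hand":0,"dp":[0.04,0,0],"rotation":[0,0,0]}
    - {"hand":0,"dp":[0.06,0,0],"rotation":[0,0,0]}
    - {"hand":0,"dp":[0.08,0,0],"rotation":[0,0,0]}
    - {"hand":0,"dp":[0.08,0,0],"rotation":[0,0,0]}
    - {"hand":0,"dp":[0.08,0,0],"rotation":[0,0,0]}

```text
time: 5.4
ee_pos: [602.3, -5.1, 30.3]
orientation: [3.141, -0.05, -0.0]
force: [0.2, 0.2, -0.1]
opening: 0.3
finger_force: 0.0
```

Request:
play_rows:
  targets:
    - {"hand":0,"dp":[0.02,0,0],"rotation":[0,0,0]}
    - {"hand":0,"dp":[0.04,0,0],"rotation":[0,0,0]}
    - {"hand":0,"dp":[0.06,0,0],"rotation":[0,0,0]}
    - {"hand":0,"dp":[0.08,0,0],"rotation":[0,0,0]}
    - {"hand":0,"dp":[0.08,0,0],"rotation":[0,0,0]}
    - {"hand":0,"dp":[0.08,0,0],"rotation":[0,0,0]}

```text
time: 5.9
ee_pos: [603.2, -5.1, 30.3]
orientation: [3.141, -0.05, 0.0]
force: [0.6, -0.1, -0.2]
opening: 0.1
finger_force: 0.0
```

Request:
play_rows:
  targets:
    - {"hand":0,"dp":[0.02,0,0],"rotation":[0,0,0]}
    - {"hand":0,"dp":[0.04,0,0],"rotation":[0,0,0]}
    - {"hand":0,"dp":[0.06,0,0],"rotation":[0,0,0]}
    - {"hand":0,"dp":[0.08,0,0],"rotation":[0,0,0]}
    - {"hand":0,"dp":[0.08,0,0],"rotation":[0,0,0]}
    - {"hand":0,"dp":[0.08,0,0],"rotation":[0,0,0]}

```text
time: 6.4
ee_pos: [603.9, -5.2, 30.2]
orientation: [3.141, -0.05, -0.0]
force: [-0.3, 0.4, -0.0]
opening: 0.0
finger_force: 0.0
```

Request:
play_rows:
  targets:
    - {"hand":0,"dp":[0.02,0,0],"rotation":[0,0,0]}
    - {"hand":0,"dp":[0.04,0,0],"rotation":[0,0,0]}
    - {"hand":0,"dp":[0.06,0,0],"rotation":[0,0,0]}
    - {"hand":0,"dp":[0.08,0,0],"rotation":[0,0,0]}
    - {"hand":0,"dp":[0.08,0,0],"rotation":[0,0,0]}
    - {"hand":0,"dp":[0.08,0,0],"rotation":[0,0,0]}

```text
time: 6.9
ee_pos: [604.0, -5.2, 30.2]
orientation: [3.141, -0.05, -0.002]
force: [-4.0, 1.8, 2.3]
opening: -0.1
finger_force: 2.4
```

Request:
play_rows:
  targets:
    - {"hand":0,"dp":[0,0,0],"rotation":[0,0,0]}
    - {"hand":0,"dp":[0,0,0],"rotation":[0,0,0]}
    - {"hand":0,"dp":[0,0,0],"rotation":[0,0,0]}
    - {"hand":0,"dp":[0,0,0],"rotation":[0,0,0]}
    - {"hand":0,"dp":[0,0,0],"rotation":[0,0,0]}
    - {"hand":0,"dp":[-0.3,0,0],"rotation":[0,0,0]}
    - {"hand":0,"dp":[-1,0,0],"rotation":[0,0,0]}
    - {"hand":0,"dp":[-1.5,1.5,0],"rotation":[0,0,0]}
    - {"hand":0,"dp":[-1.5,3.5,0],"rotation":[0,0,0]}
    - {"hand":0,"dp":[-1.5,5.2,0],"rotation":[0,0,0]}
    - {"hand":0,"dp":[-1.5,6.2,0],"rotation":[0,0,0]}
    - {"hand":0,"dp":[-1.5,6.2,0],"rotation":[0,0,0]}

```text
time: 7.9
ee_pos: [587.6, -68.8, 30.4]
orientation: [3.141, -0.053, 0.001]
force: [-0.6, 0.1, -0.7]
opening: 0.1
finger_force: 0.0
```

Request:
play_rows:
  targets:
    - {"hand":0,"dp":[0.4,0,0],"rotation":[0,0,0]}
    - {"hand":0,"dp":[0.8,0,0],"rotation":[0,0,0]}
    - {"hand":0,"dp":[1,0,0],"rotation":[0,0,0]}
    - {"hand":0,"dp":[1.1,0,0],"rotation":[0,0,0]}
    - {"hand":0,"dp":[1.18,0,0],"rotation":[0,0,0]}
    - {"hand":0,"dp":[1.2,0,0],"rotation":[0,0,0]}
    - {"hand":0,"dp":[1.2,0,0],"rotation":[0,0,0]}

```text
time: 8.48
ee_pos: [599.8, -66.8, 30.2]
orientation: [3.141, -0.049, -0.0]
force: [-0.3, 0.6, -0.3]
opening: -0.1
finger_force: 0.0
```

Request:
play_rows:
  targets:
    - {"hand":0,"dp":[0.03,0,0],"rotation":[0,0,0]}
    - {"hand":0,"dp":[0.06,0,0],"rotation":[0,0,0]}
    - {"hand":0,"dp":[0.08,0,0],"rotation":[0,0,0]}
    - {"hand":0,"dp":[0.1,0,0],"rotation":[0,0,0]}
    - {"hand":0,"dp":[0.1,0,0],"rotation":[0,0,0]}
    - {"hand":0,"dp":[0.1,0,0],"rotation":[0,0,0]}

```text
time: 8.98
ee_pos: [600.8, -67.1, 30.3]
orientation: [3.141, -0.05, 0.0]
force: [-0.4, -0.1, 0.2]
opening: 0.0
finger_force: 0.0
```

Request:
play_rows:
  targets:
    - {"hand":0,"dp":[0.03,0,0],"rotation":[0,0,0]}
    - {"hand":0,"dp":[0.05,0,0],"rotation":[0,0,0]}
    - {"hand":0,"dp":[0.08,0,0],"rotation":[0,0,0]}
    - {"hand":0,"dp":[0.08,0,0],"rotation":[0,0,0]}
    - {"hand":0,"dp":[0.08,0,0],"rotation":[0,0,0]}
    - {"hand":0,"dp":[0.08,0,0],"rotation":[0,0,0]}

```text
time: 9.48
ee_pos: [601.6, -67.1, 30.3]
orientation: [-3.141, 0.05, 0.0]
force: [-0.4, -0.1, 0.5]
opening: 0.3
finger_force: 0.0
```

Request:
play_rows:
  targets:
    - {"hand":0,"dp":[0.03,0,0],"rotation":[0,0,0]}
    - {"hand":0,"dp":[0.05,0,0],"rotation":[0,0,0]}
    - {"hand":0,"dp":[0.08,0,0],"rotation":[0,0,0]}
    - {"hand":0,"dp":[0.08,0,0],"rotation":[0,0,0]}
    - {"hand":0,"dp":[0.08,0,0],"rotation":[0,0,0]}
    - {"hand":0,"dp":[0.08,0,0],"rotation":[0,0,0]}

```text
time: 9.98
ee_pos: [601.9, -67.2, 30.2]
orientation: [3.141, -0.05, -0.002]
force: [-3.2, -0.9, 2.1]
opening: -0.3
finger_force: 1.5
```

Request:
play_rows:
  targets:
    - {"hand":0,"dp":[0,0,0],"rotation":[0,0,0]}
    - {"hand":0,"dp":[0,0,0],"rotation":[0,0,0]}
    - {"hand":0,"dp":[0,0,0],"rotation":[0,0,0]}
    - {"hand":0,"dp":[0,0,0],"rotation":[0,0,0]}
    - {"hand":0,"dp":[0,0,0],"rotation":[0,0,0]}
    - {"hand":0,"dp":[-0.3,0,0],"rotation":[0,0,0]}
    - {"hand":0,"dp":[-1,0,0],"rotation":[0,0,0]}
    - {"hand":0,"dp":[-1.5,-1.5,0],"rotation":[0,0,0]}
    - {"hand":0,"dp":[-1.5,-4,0],"rotation":[0,0,0]}
    - {"hand":0,"dp":[-1.5,-7,0],"rotation":[0,0,0]}
    - {"hand":0,"dp":[-1.5,-9.5,0],"rotation":[0,0,0]}
    - {"hand":0,"dp":[-1.5,-10.8,0],"rotation":[0,0,0]}

```text
time: 10.98
ee_pos: [591.4, 43.9, 30.7]
orientation: [-3.14, 0.047, -0.004]
force: [-0.5, 0.7, -0.2]
opening: -0.1
finger_force: 0.0
```

Request:
play_rows:
  targets:
    - {"hand":0,"dp":[0,0,0],"rotation":[0,0,0]}
    - {"hand":0,"dp":[0.8,0,0],"rotation":[0,0,0]}
    - {"hand":0,"dp":[2,0,0],"rotation":[0,0,0]}
    - {"hand":0,"dp":[3,0,0],"rotation":[0,0,0]}
    - {"hand":0,"dp":[3.6,0,0],"rotation":[0,0,0]}
    - {"hand":0,"dp":[3.7,0.3,0],"rotation":[0,0,0]}
    - {"hand":0,"dp":[3.7,0.6,0],"rotation":[0,0,0]}
    - {"hand":0,"dp":[3.7,0.8,0],"rotation":[0,0,0]}
    - {"hand":0,"dp":[3.7,0.8,0],"rotation":[0,0,0]}
    - {"hand":0,"dp":[3.7,0.8,0],"rotation":[0,0,0]}

```text
time: 11.82
ee_pos: [627.2, 31.7, 30.4]
orientation: [-3.141, 0.051, 0.0]
force: [-1.3, -1.5, 0.2]
opening: -0.2
finger_force: 0.0
```

```bash
python3 - <<'E'
from h import *
o=get_obs();print(o['ee_pos'],o['force'],o['orientation'])
d=snap('top','pics/t2.png');e=snap('side','pics/s2.png')
a=cv2.imread('pics/t2.png')[210:330,290:430];b=cv2.imread('pics/s2.png')[210:330,290:410]
cv2.imwrite('pics/c2.png',np.hstack([cv2.resize(x,None,fx=3,fy=3,interpolation=2) for x in(a,b)]))
E
```

```text
[627.19982228  31.7441185   30.38094745] [-1.25387433 -1.50894541  0.20209823] [-3.14114351e+00  5.05425882e-02  1.13309891e-04]
```

View pics/c2.png

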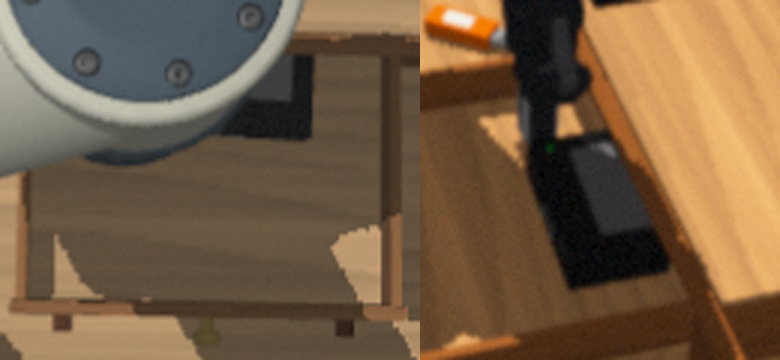

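Request:
play_rows:
  targets:
    - {"hand":0,"dp":[0,0.05,0],"rotation":[0,0,0]}
    - {"hand":0,"dp":[0,0.1,0],"rotation":[0,0,0]}
    - {"hand":0,"dp":[0,0.15,0],"rotation":[0,0,0]}
    - {"hand":0,"dp":[0,0.15,0],"rotation":[0,0,0]}
    - {"hand":0,"dp":[0,0.15,0],"rotation":[0,0,0]}
    - {"hand":0,"dp":[0,0.15,0],"rotation":[0,0,0]}

```text
time: 12.42
ee_pos: [627.5, 30.6, 30.3]
orientation: [3.141, -0.05, -0.0]
force: [0.7, -0.4, 0.1]
opening: 0.2
finger_force: 0.0
```

Request:
play_rows:
  targets:
    - {"hand":0,"dp":[0,0.05,0],"rotation":[0,0,0]}
    - {"hand":0,"dp":[0,0.1,0],"rotation":[0,0,0]}
    - {"hand":0,"dp":[0,0.12,0],"rotation":[0,0,0]}
    - {"hand":0,"dp":[0,0.12,0],"rotation":[0,0,0]}
    - {"hand":0,"dp":[0,0.12,0],"rotation":[0,0,0]}

```text
time: 12.83
ee_pos: [627.5, 29.3, 30.3]
orientation: [3.141, -0.05, 0.0]
force: [0.1, 0.1, 1.2]
opening: 0.0
finger_force: 0.0
```

Request:
play_rows:
  targets:
    - {"hand":0,"dp":[0,0.05,0],"rotation":[0,0,0]}
    - {"hand":0,"dp":[0,0.1,0],"rotation":[0,0,0]}
    - {"hand":0,"dp":[0,0.12,0],"rotation":[0,0,0]}
    - {"hand":0,"dp":[0,0.12,0],"rotation":[0,0,0]}
    - {"hand":0,"dp":[0,0.12,0],"rotation":[0,0,0]}

```text
time: 13.25
ee_pos: [627.4, 28.2, 30.3]
orientation: [-3.141, 0.05, -0.0]
force: [0.2, -0.4, -1.1]
opening: -0.1
finger_force: 0.0
```

Request:
play_rows:
  targets:
    - {"hand":0,"dp":[0,0.05,0],"rotation":[0,0,0]}
    - {"hand":0,"dp":[0,0.1,0],"rotation":[0,0,0]}
    - {"hand":0,"dp":[0,0.12,0],"rotation":[0,0,0]}
    - {"hand":0,"dp":[0,0.12,0],"rotation":[0,0,0]}
    - {"hand":0,"dp":[0,0.12,0],"rotation":[0,0,0]}

```text
time: 13.67
ee_pos: [627.4, 27.0, 30.3]
orientation: [-3.141, 0.05, -0.0]
force: [0.1, 0.3, -0.6]
opening: -0.0
finger_force: 0.0
```

Request:
play_rows:
  targets:
    - {"hand":0,"dp":[0,0.05,0],"rotation":[0,0,0]}
    - {"hand":0,"dp":[0,0.1,0],"rotation":[0,0,0]}
    - {"hand":0,"dp":[0,0.12,0],"rotation":[0,0,0]}
    - {"hand":0,"dp":[0,0.12,0],"rotation":[0,0,0]}
    - {"hand":0,"dp":[0,0.12,0],"rotation":[0,0,0]}

```text
time: 14.08
ee_pos: [627.3, 26.0, 30.3]
orientation: [-3.141, 0.05, -0.0]
force: [-1.0, 1.2, 0.1]
opening: -0.0
finger_force: 0.7
```

Request:
play_rows:
  targets:
    - {"hand":0,"dp":[0,0.03,0],"rotation":[0,0,0]}
    - {"hand":0,"dp":[0,0.06,0],"rotation":[0,0,0]}
    - {"hand":0,"dp":[0,0.06,0],"rotation":[0,0,0]}
    - {"hand":0,"dp":[0,0.06,0],"rotation":[0,0,0]}
    - {"hand":0,"dp":[0,0.06,0],"rotation":[0,0,0]}
    - {"hand":0,"dp":[0,0.06,0],"rotation":[0,0,0]}

```text
time: 14.58
ee_pos: [627.3, 25.8, 30.3]
orientation: [-3.14, 0.05, -0.0]
force: [-0.2, 5.4, 0.8]
opening: 0.4
finger_force: 2.6
```

Request:
play_rows:
  targets:
    - {"hand":0,"dp":[0,0.06,0],"rotation":[0,0,0]}
    - {"hand":0,"dp":[0,-0.3,0],"rotation":[0,0,0]}
    - {"hand":0,"dp":[0,-1.0,0],"rotation":[0,0,0]}
    - {"hand":0,"dp":[0,-1.3,-2],"rotation":[0,0,0]}
    - {"hand":0,"dp":[0,-1.3,-5],"rotation":[0,0,0]}
    - {"hand":0.3,"dp":[-0.4,-3,-7],"rotation":[0,0,6]}
    - {"hand":0.5,"dp":[-0.8,-6,-7],"rotation":[0,0,13]}
    - {"hand":0.5,"dp":[-1.3,-9,-7],"rotation":[0,0,20]}
    - {"hand":0.5,"dp":[-1.8,-12,-7],"rotation":[0,0,27]}
    - {"hand":0.5,"dp":[-2.1,-13.4,-7],"rotation":[0,0,34]}
    - {"hand":0.5,"dp":[-2.1,-13.7,-7],"rotation":[0,0,36.8]}
    - {"hand":0.5,"dp":[-2.1,-13.7,-7],"rotation":[0,0,36.8]}

```text
time: 15.58
ee_pos: [610.4, 163.9, 100.1]
orientation: [2.964, -1.038, 0.0]
force: [0.4, -0.2, 0.0]
opening: 43.0
finger_force: 0.0
```

```bash
python3 - <<'E'
from h import *
o=get_obs();print(o['ee_pos'],o['opening'],o['orientation'])
e=snap('side','pics/s3.png')
b=cv2.imread('pics/s3.png')[150:300,230:400]
cv2.imwrite('pics/c3.png',cv2.resize(b,None,fx=4,fy=4,interpolation=2))
E
```

```text
[610.43231102 163.8664292  100.13521976] 42.95120756666968 [ 2.96398672e+00 -1.03799502e+00  3.93867110e-04]
```

View pics/c3.png

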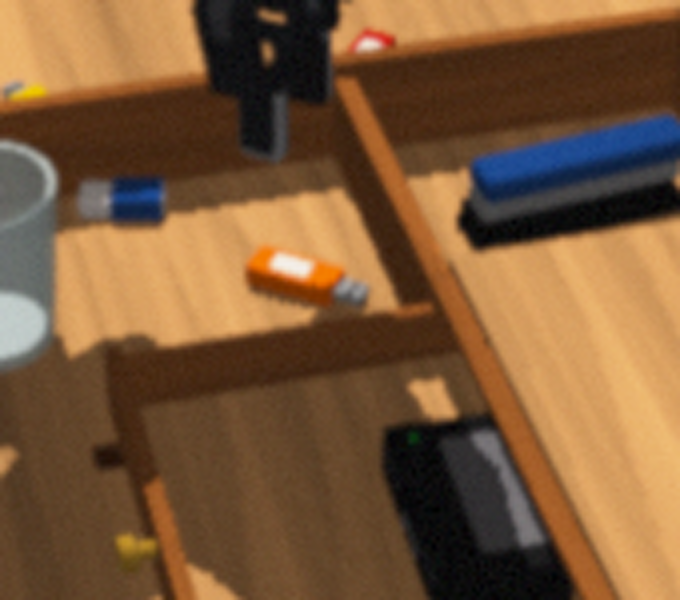

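Request:
play_rows:
  targets:
    - {"hand":0.5,"dp":[0,0,2],"rotation":[0,0,0]}
    - {"hand":0.5,"dp":[0,0,5],"rotation":[0,0,0]}
    - {"hand":0.5,"dp":[0,0,7.2],"rotation":[0,0,0]}
    - {"hand":0.5,"dp":[0,0,8.3],"rotation":[0,0,0]}
    - {"hand":0.5,"dp":[0,0,8.8],"rotation":[0,0,0]}
    - {"hand":0.5,"dp":[0,0,9.05],"rotation":[0,0,0]}
    - {"hand":0.5,"dp":[0,0,9.05],"rotation":[0,0,0]}
    - {"hand":0.5,"dp":[0,0,9.05],"rotation":[0,0,0]}

```text
time: 16.3
ee_pos: [611.7, 163.0, 11.2]
orientation: [-2.964, 1.038, -0.003]
force: [-0.9, -0.4, 1.0]
opening: 43.0
finger_force: 0.0
```

Request:
play_rows:
  targets:
    - {"hand":0.35,"dp":[0,0,0],"rotation":[0,0,0]}
    - {"hand":0.3,"dp":[0,0,0],"rotation":[0,0,0]}
    - {"hand":0.1,"dp":[0,0,0],"rotation":[0,0,0]}
    - {"hand":0.1,"dp":[0,0,0],"rotation":[0,0,0]}
    - {"hand":0.1,"dp":[0,0,0],"rotation":[0,0,0]}
    - {"hand":0.1,"dp":[0,0,0],"rotation":[0,0,0]}
    - {"hand":0.1,"dp":[0,0,0],"rotation":[0,0,0]}
    - {"hand":0.1,"dp":[0,0,0],"rotation":[0,0,0]}

```text
time: 16.97
ee_pos: [611.3, 163.1, 11.0]
orientation: [-2.964, 1.038, -0.002]
force: [-1.9, -0.1, 6.2]
opening: 18.1
finger_force: 60.2
```

Request:
play_rows:
  targets:
    - {"hand":0.1,"dp":[0,0,-0.5],"rotation":[0,0,0]}
    - {"hand":0.1,"dp":[0,0,-2],"rotation":[0,0,0]}
    - {"hand":0.1,"dp":[0,0,-4.5],"rotation":[0,0,0]}
    - {"hand":0.1,"dp":[0,0,-7],"rotation":[0,0,0]}
    - {"hand":0.1,"dp":[0,0,-8.6],"rotation":[0,0,0]}
    - {"hand":0.1,"dp":[0,0,-9],"rotation":[0,0,0]}
    - {"hand":0.1,"dp":[0,0,-9],"rotation":[0,0,0]}
    - {"hand":0.1,"dp":[0,0,-9],"rotation":[0,0,0]}

```text
time: 17.63
ee_pos: [610.0, 162.7, 98.8]
orientation: [2.964, -1.039, -0.002]
force: [-0.4, -0.4, -1.0]
opening: 18.2
finger_force: 59.6
```

```bash
python3 - <<'E'
from h import *
o=get_obs();p=o['ee_pos'];yaw=np.degrees(2*np.arctan2(o['orientation'][1],o['orientation'][0]));print(p,yaw,o['opening'],o['finger_force'],o['force'])
print(go((*p,(yaw+180)%360-180),(563,-34,100,-1.94)))
e=snap('side','pics/s4.png')
b=cv2.imread('pics/s4.png')[100:250,230:400]
cv2.imwrite('pics/c4.png',cv2.resize(b,None,fx=4,fy=4,interpolation=2))
E
```

```text
[609.99727356 162.70279113  98.77486947] -38.63688243134137 18.21119203734473 59.5579719543457 [-0.43956283 -0.42329545 -0.95835   ]
([8.61, 18.3, -0.12], [0, 0, np.float64(-36.7)])
```

View pics/c4.png

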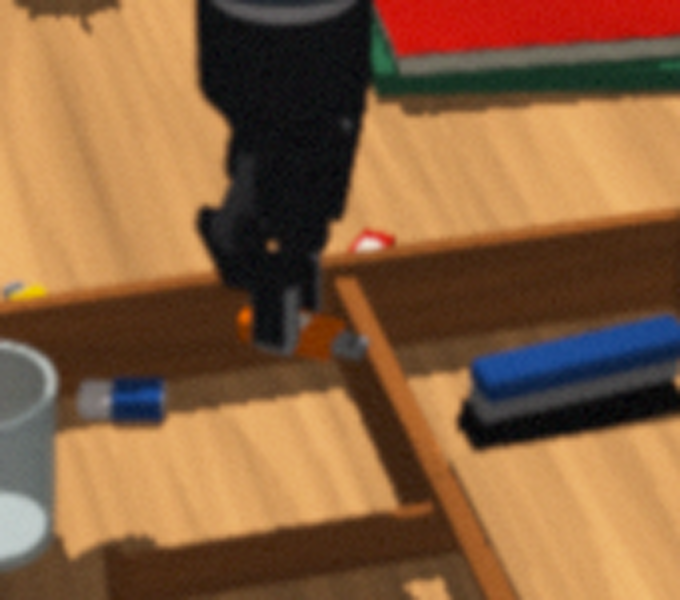

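Request:
play_rows:
  targets:
    - {"hand":0.1,"dp":[0.7,1.5,0],"rotation":[0,0,-2]}
    - {"hand":0.1,"dp":[1.7,3.7,0],"rotation":[0,0,-7]}
    - {"hand":0.1,"dp":[2.9,6.2,0],"rotation":[0,0,-12]}
    - {"hand":0.1,"dp":[4.1,9,0],"rotation":[0,0,-17]}
    - {"hand":0.1,"dp":[5.3,11.7,0],"rotation":[0,0,-22]}
    - {"hand":0.1,"dp":[6.5,14.3,0],"rotation":[0,0,-27]}
    - {"hand":0.1,"dp":[7.4,16.4,0],"rotation":[0,0,-31]}
    - {"hand":0.1,"dp":[8,17.7,0],"rotation":[0,0,-34.5]}
    - {"hand":0.1,"dp":[8.3,18.3,0],"rotation":[0,0,-36.3]}
    - {"hand":0.1,"dp":[8.38,18.5,0],"rotation":[0,0,-36.7]}
    - {"hand":0.1,"dp":[8.38,18.5,0],"rotation":[0,0,-36.7]}
    - {"hand":0.1,"dp":[8.38,18.5,0],"rotation":[0,0,-36.7]}

```text
time: 18.68
ee_pos: [560.4, -33.8, 99.0]
orientation: [3.141, -0.054, -0.002]
force: [0.1, -0.4, 0.6]
opening: 18.0
finger_force: 59.6
```

```bash
python3 - <<'E'
from h import *
o=get_obs();p=o['ee_pos'];yaw=np.degrees(2*np.arctan2(o['orientation'][1],o['orientation'][0]));print(p,yaw,o['opening'],o['force'])
print(go((*p,yaw),(560,-33.9,26,-1.94)))
e=snap('side','pics/s5.png')
b=cv2.imread('pics/s5.png')[150:340,240:400]
cv2.imwrite('pics/c5.png',cv2.resize(b,None,fx=4,fy=3,interpolation=2))
E
```

```text
[560.37190578 -33.77359957  98.9759031 ] -1.9713064306461534 18.02870234407792 [ 0.07993206 -0.37198499  0.61545161]
([-0.04, 0.01, 7.3], [0, 0, np.float64(-0.03)])
```

Request:
play_rows:
  targets:
    - {"hand":0.1,"dp":[0,0,2],"rotation":[0,0,0]}
    - {"hand":0.1,"dp":[0,0,4.5],"rotation":[0,0,0]}
    - {"hand":0.1,"dp":[0,0,6.2],"rotation":[0,0,0]}
    - {"hand":0.1,"dp":[0,0,7.1],"rotation":[0,0,0]}
    - {"hand":0.1,"dp":[0,0,7.4],"rotation":[0,0,0]}
    - {"hand":0.1,"dp":[0,0,7.55],"rotation":[0,0,0]}
    - {"hand":0.1,"dp":[0,0,7.55],"rotation":[0,0,0]}
    - {"hand":0.1,"dp":[0,0,7.55],"rotation":[0,0,0]}

```text
time: 19.4
ee_pos: [561.6, -33.9, 25.4]
orientation: [-3.141, 0.052, -0.003]
force: [-0.3, -0.4, 0.6]
opening: 17.8
finger_force: 59.5
```

```bash
python3 - <<'E'
from h import *
o=get_obs();print(o['ee_pos'],o['force'])
e=snap('side','pics/s6.png')
b=cv2.imread('pics/s6.png')[210:330,250:380]
b=cv2.convertScaleAbs(b,alpha=1.8)
cv2.imwrite('pics/c6.png',cv2.resize(b,None,fx=5,fy=5,interpolation=2))
E
```

```text
[561.58443446 -33.8521765   25.40658185] [-0.32767307 -0.35433181  0.62721691]
```

View pics/c6.png

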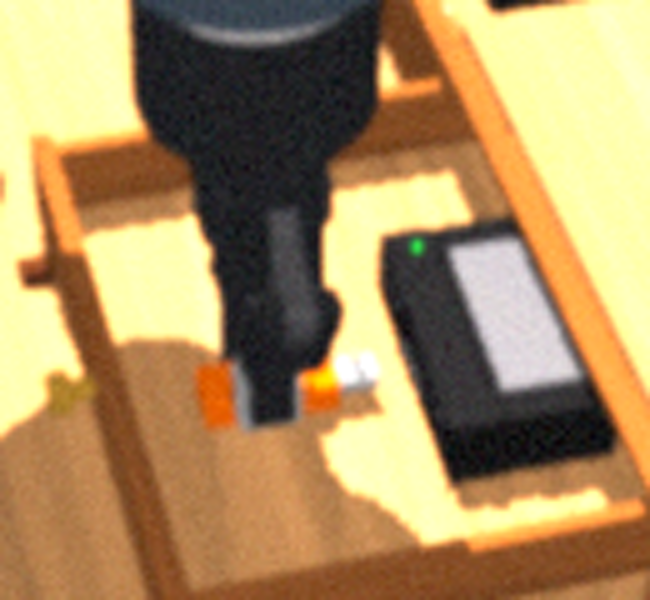

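Request:
play_rows:
  targets:
    - {"hand":0.1,"dp":[0,0,0],"rotation":[0,0,0]}
    - {"hand":0.1,"dp":[0,0,0],"rotation":[0,0,0]}
    - {"hand":0.1,"dp":[0,0,0],"rotation":[0,0,0]}
    - {"hand":0.1,"dp":[0,0,0],"rotation":[0,0,0]}

```text
time: 19.78
ee_pos: [560.8, -34.1, 24.5]
orientation: [-3.141, 0.053, -0.001]
force: [-0.5, -0.2, -0.3]
opening: 17.9
finger_force: 59.5
```

Request:
play_rows:
  targets:
    - {"hand":0.1,"dp":[0,0,0.05],"rotation":[0,0,0]}
    - {"hand":0.1,"dp":[0,0,0.1],"rotation":[0,0,0]}
    - {"hand":0.1,"dp":[0,0,0.13],"rotation":[0,0,0]}
    - {"hand":0.1,"dp":[0,0,0.13],"rotation":[0,0,0]}
    - {"hand":0.1,"dp":[0,0,0.13],"rotation":[0,0,0]}
    - {"hand":0.1,"dp":[0,0,0.13],"rotation":[0,0,0]}
    - {"hand":0.1,"dp":[0,0,0.13],"rotation":[0,0,0]}
    - {"hand":0.1,"dp":[0,0,0.13],"rotation":[0,0,0]}

```text
time: 20.45
ee_pos: [560.7, -34.1, 23.0]
orientation: [3.141, -0.053, 0.0]
force: [1.0, 0.0, -0.4]
opening: 18.1
finger_force: 59.5
```

Request:
play_rows:
  targets:
    - {"hand":0.1,"dp":[0,0,0.03],"rotation":[0,0,0]}
    - {"hand":0.1,"dp":[0,0,0.06],"rotation":[0,0,0]}
    - {"hand":0.1,"dp":[0,0,0.06],"rotation":[0,0,0]}
    - {"hand":0.1,"dp":[0,0,0.06],"rotation":[0,0,0]}
    - {"hand":0.1,"dp":[0,0,0.06],"rotation":[0,0,0]}
    - {"hand":0.1,"dp":[0,0,0.06],"rotation":[0,0,0]}

```text
time: 20.95
ee_pos: [560.7, -34.1, 22.4]
orientation: [3.141, -0.053, 0.0]
force: [0.4, 0.5, 0.0]
opening: 18.1
finger_force: 59.5
```

Request:
play_rows:
  targets:
    - {"hand":0.1,"dp":[0,0,0.03],"rotation":[0,0,0]}
    - {"hand":0.1,"dp":[0,0,0.06],"rotation":[0,0,0]}
    - {"hand":0.1,"dp":[0,0,0.06],"rotation":[0,0,0]}
    - {"hand":0.1,"dp":[0,0,0.06],"rotation":[0,0,0]}
    - {"hand":0.1,"dp":[0,0,0.06],"rotation":[0,0,0]}
    - {"hand":0.1,"dp":[0,0,0.06],"rotation":[0,0,0]}

```text
time: 21.45
ee_pos: [560.7, -34.0, 22.0]
orientation: [-3.141, 0.052, -0.0]
force: [-1.0, 0.2, 3.0]
opening: 17.8
finger_force: 59.9
```

Request:
play_rows:
  targets:
    - {"hand":0.1,"dp":[0,0,-0.04],"rotation":[0,0,0]}
    - {"hand":0.1,"dp":[0.2,0,-0.04],"rotation":[0,0,0]}
    - {"hand":0.1,"dp":[0.4,0,-0.04],"rotation":[0,0,0]}
    - {"hand":0.1,"dp":[0.6,0,-0.04],"rotation":[0,0,0]}
    - {"hand":0.1,"dp":[0.7,0,-0.04],"rotation":[0,0,0]}
    - {"hand":0.1,"dp":[0.7,0,-0.04],"rotation":[0,0,0]}
    - {"hand":0.1,"dp":[0.7,0,-0.04],"rotation":[0,0,0]}
    - {"hand":0.1,"dp":[0.7,0,-0.04],"rotation":[0,0,0]}

```text
time: 22.12
ee_pos: [567.6, -34.3, 22.1]
orientation: [-3.141, 0.053, 0.0]
force: [0.6, -0.1, 0.0]
opening: 17.8
finger_force: 59.6
```

Request:
play_rows:
  targets:
    - {"hand":0.1,"dp":[0.03,0,0],"rotation":[0,0,0]}
    - {"hand":0.1,"dp":[0.06,0,0],"rotation":[0,0,0]}
    - {"hand":0.1,"dp":[0.09,0,0],"rotation":[0,0,0]}
    - {"hand":0.1,"dp":[0.1,0,0],"rotation":[0,0,0]}
    - {"hand":0.1,"dp":[0.1,0,0],"rotation":[0,0,0]}
    - {"hand":0.1,"dp":[0.1,0,0],"rotation":[0,0,0]}

```text
time: 22.62
ee_pos: [568.7, -34.3, 22.2]
orientation: [-3.141, 0.052, -0.0]
force: [0.4, 0.3, -0.4]
opening: 18.1
finger_force: 59.6
```

Request:
play_rows:
  targets:
    - {"hand":0.1,"dp":[0.03,0,0],"rotation":[0,0,0]}
    - {"hand":0.1,"dp":[0.06,0,0],"rotation":[0,0,0]}
    - {"hand":0.1,"dp":[0.09,0,0],"rotation":[0,0,0]}
    - {"hand":0.1,"dp":[0.12,0,0],"rotation":[0,0,0]}
    - {"hand":0.1,"dp":[0.12,0,0],"rotation":[0,0,0]}
    - {"hand":0.1,"dp":[0.12,0,0],"rotation":[0,0,0]}

```text
time: 23.12
ee_pos: [569.9, -34.4, 22.1]
orientation: [3.141, -0.053, -0.0]
force: [-0.4, 1.1, -0.6]
opening: 18.1
finger_force: 59.6
```

Request:
play_rows:
  targets:
    - {"hand":0.1,"dp":[0.03,0,0],"rotation":[0,0,0]}
    - {"hand":0.1,"dp":[0.06,0,0],"rotation":[0,0,0]}
    - {"hand":0.1,"dp":[0.09,0,0],"rotation":[0,0,0]}
    - {"hand":0.1,"dp":[0.12,0,0],"rotation":[0,0,0]}
    - {"hand":0.1,"dp":[0.12,0,0],"rotation":[0,0,0]}
    - {"hand":0.1,"dp":[0.12,0,0],"rotation":[0,0,0]}

```text
time: 23.62
ee_pos: [571.1, -34.4, 22.2]
orientation: [-3.141, 0.053, 0.0]
force: [0.7, 0.1, 0.1]
opening: 18.0
finger_force: 59.6
```

Request:
play_rows:
  targets:
    - {"hand":0.1,"dp":[0.03,0,0],"rotation":[0,0,0]}
    - {"hand":0.1,"dp":[0.06,0,0],"rotation":[0,0,0]}
    - {"hand":0.1,"dp":[0.09,0,0],"rotation":[0,0,0]}
    - {"hand":0.1,"dp":[0.12,0,0],"rotation":[0,0,0]}
    - {"hand":0.1,"dp":[0.12,0,0],"rotation":[0,0,0]}
    - {"hand":0.1,"dp":[0.12,0,0],"rotation":[0,0,0]}

```text
time: 24.12
ee_pos: [572.3, -34.4, 22.2]
orientation: [3.141, -0.053, -0.0]
force: [-0.5, -0.1, -0.0]
opening: 17.9
finger_force: 59.6
```

Request:
play_rows:
  targets:
    - {"hand":0.1,"dp":[0.03,0,0],"rotation":[0,0,0]}
    - {"hand":0.1,"dp":[0.06,0,0],"rotation":[0,0,0]}
    - {"hand":0.1,"dp":[0.09,0,0],"rotation":[0,0,0]}
    - {"hand":0.1,"dp":[0.12,0,0],"rotation":[0,0,0]}
    - {"hand":0.1,"dp":[0.12,0,0],"rotation":[0,0,0]}
    - {"hand":0.1,"dp":[0.12,0,0],"rotation":[0,0,0]}

```text
time: 24.62
ee_pos: [573.5, -34.5, 22.2]
orientation: [3.141, -0.053, 0.0]
force: [0.1, -0.4, -0.1]
opening: 17.8
finger_force: 59.6
```

Request:
play_rows:
  targets:
    - {"hand":0.1,"dp":[0.03,0,0],"rotation":[0,0,0]}
    - {"hand":0.1,"dp":[0.06,0,0],"rotation":[0,0,0]}
    - {"hand":0.1,"dp":[0.09,0,0],"rotation":[0,0,0]}
    - {"hand":0.1,"dp":[0.12,0,0],"rotation":[0,0,0]}
    - {"hand":0.1,"dp":[0.12,0,0],"rotation":[0,0,0]}
    - {"hand":0.1,"dp":[0.12,0,0],"rotation":[0,0,0]}

```text
time: 25.12
ee_pos: [574.7, -34.5, 22.2]
orientation: [3.141, -0.053, 0.0]
force: [0.2, 0.6, -0.5]
opening: 18.3
finger_force: 59.6
```

Request:
play_rows:
  targets:
    - {"hand":0.1,"dp":[0.03,0,0],"rotation":[0,0,0]}
    - {"hand":0.1,"dp":[0.06,0,0],"rotation":[0,0,0]}
    - {"hand":0.1,"dp":[0.09,0,0],"rotation":[0,0,0]}
    - {"hand":0.1,"dp":[0.12,0,0],"rotation":[0,0,0]}
    - {"hand":0.1,"dp":[0.12,0,0],"rotation":[0,0,0]}
    - {"hand":0.1,"dp":[0.12,0,0],"rotation":[0,0,0]}

```text
time: 25.62
ee_pos: [575.9, -34.6, 22.2]
orientation: [-3.141, 0.053, -0.0]
force: [0.4, 0.2, -0.7]
opening: 17.8
finger_force: 59.6
```

Request:
play_rows:
  targets:
    - {"hand":0.1,"dp":[0.03,0,0],"rotation":[0,0,0]}
    - {"hand":0.1,"dp":[0.06,0,0],"rotation":[0,0,0]}
    - {"hand":0.1,"dp":[0.09,0,0],"rotation":[0,0,0]}
    - {"hand":0.1,"dp":[0.12,0,0],"rotation":[0,0,0]}
    - {"hand":0.1,"dp":[0.12,0,0],"rotation":[0,0,0]}
    - {"hand":0.1,"dp":[0.12,0,0],"rotation":[0,0,0]}

```text
time: 26.12
ee_pos: [577.1, -34.6, 22.2]
orientation: [3.141, -0.053, 0.0]
force: [-0.3, -0.3, -0.3]
opening: 18.1
finger_force: 59.6
```

Request:
play_rows:
  targets:
    - {"hand":0.1,"dp":[0.03,0,0],"rotation":[0,0,0]}
    - {"hand":0.1,"dp":[0.06,0,0],"rotation":[0,0,0]}
    - {"hand":0.1,"dp":[0.09,0,0],"rotation":[0,0,0]}
    - {"hand":0.1,"dp":[0.12,0,0],"rotation":[0,0,0]}
    - {"hand":0.1,"dp":[0.12,0,0],"rotation":[0,0,0]}
    - {"hand":0.1,"dp":[0.12,0,0],"rotation":[0,0,0]}

```text
time: 26.62
ee_pos: [578.3, -34.6, 22.2]
orientation: [-3.141, 0.053, -0.0]
force: [0.6, -0.1, -0.6]
opening: 18.4
finger_force: 59.6
```

Request:
play_rows:
  targets:
    - {"hand":0.1,"dp":[0.03,0,0],"rotation":[0,0,0]}
    - {"hand":0.1,"dp":[0.06,0,0],"rotation":[0,0,0]}
    - {"hand":0.1,"dp":[0.09,0,0],"rotation":[0,0,0]}
    - {"hand":0.1,"dp":[0.12,0,0],"rotation":[0,0,0]}
    - {"hand":0.1,"dp":[0.12,0,0],"rotation":[0,0,0]}
    - {"hand":0.1,"dp":[0.12,0,0],"rotation":[0,0,0]}

```text
time: 27.12
ee_pos: [579.5, -34.7, 22.2]
orientation: [-3.141, 0.053, -0.0]
force: [0.1, 0.3, 0.5]
opening: 18.3
finger_force: 59.6
```

Request:
play_rows:
  targets:
    - {"hand":0.1,"dp":[0.03,0,0],"rotation":[0,0,0]}
    - {"hand":0.1,"dp":[0.06,0,0],"rotation":[0,0,0]}
    - {"hand":0.1,"dp":[0.09,0,0],"rotation":[0,0,0]}
    - {"hand":0.1,"dp":[0.12,0,0],"rotation":[0,0,0]}
    - {"hand":0.1,"dp":[0.12,0,0],"rotation":[0,0,0]}
    - {"hand":0.1,"dp":[0.12,0,0],"rotation":[0,0,0]}

```text
time: 27.62
ee_pos: [580.7, -34.7, 22.2]
orientation: [3.141, -0.053, -0.0]
force: [0.7, 0.4, -0.7]
opening: 17.7
finger_force: 59.6
```

Request:
play_rows:
  targets:
    - {"hand":0.1,"dp":[0.03,0,0],"rotation":[0,0,0]}
    - {"hand":0.1,"dp":[0.06,0,0],"rotation":[0,0,0]}
    - {"hand":0.1,"dp":[0.09,0,0],"rotation":[0,0,0]}
    - {"hand":0.1,"dp":[0.12,0,0],"rotation":[0,0,0]}
    - {"hand":0.1,"dp":[0.12,0,0],"rotation":[0,0,0]}
    - {"hand":0.1,"dp":[0.12,0,0],"rotation":[0,0,0]}

```text
time: 28.12
ee_pos: [581.9, -34.8, 22.2]
orientation: [3.141, -0.053, 0.0]
force: [-0.2, 1.0, -0.7]
opening: 18.2
finger_force: 59.6
```

Request:
play_rows:
  targets:
    - {"hand":0.1,"dp":[0.03,0,0],"rotation":[0,0,0]}
    - {"hand":0.1,"dp":[0.06,0,0],"rotation":[0,0,0]}
    - {"hand":0.1,"dp":[0.09,0,0],"rotation":[0,0,0]}
    - {"hand":0.1,"dp":[0.12,0,0],"rotation":[0,0,0]}
    - {"hand":0.1,"dp":[0.12,0,0],"rotation":[0,0,0]}
    - {"hand":0.1,"dp":[0.12,0,0],"rotation":[0,0,0]}

```text
time: 28.62
ee_pos: [583.1, -34.8, 22.2]
orientation: [3.141, -0.053, -0.0]
force: [0.6, 0.3, 0.2]
opening: 18.3
finger_force: 59.6
```

Request:
play_rows:
  targets:
    - {"hand":0.1,"dp":[0.03,0,0],"rotation":[0,0,0]}
    - {"hand":0.1,"dp":[0.06,0,0],"rotation":[0,0,0]}
    - {"hand":0.1,"dp":[0.09,0,0],"rotation":[0,0,0]}
    - {"hand":0.1,"dp":[0.1,0,0],"rotation":[0,0,0]}
    - {"hand":0.1,"dp":[0.1,0,0],"rotation":[0,0,0]}
    - {"hand":0.1,"dp":[0.1,0,0],"rotation":[0,0,0]}

```text
time: 29.12
ee_pos: [584.1, -34.9, 22.2]
orientation: [-3.141, 0.053, -0.0]
force: [0.9, 0.2, 0.3]
opening: 18.0
finger_force: 59.6
```

Request:
play_rows:
  targets:
    - {"hand":0.1,"dp":[0.03,0,0],"rotation":[0,0,0]}
    - {"hand":0.1,"dp":[0.06,0,0],"rotation":[0,0,0]}
    - {"hand":0.1,"dp":[0.09,0,0],"rotation":[0,0,0]}
    - {"hand":0.1,"dp":[0.1,0,0],"rotation":[0,0,0]}
    - {"hand":0.1,"dp":[0.1,0,0],"rotation":[0,0,0]}
    - {"hand":0.1,"dp":[0.1,0,0],"rotation":[0,0,0]}

```text
time: 29.62
ee_pos: [585.1, -34.9, 22.2]
orientation: [-3.141, 0.053, 0.0]
force: [1.1, -0.3, -0.4]
opening: 18.3
finger_force: 59.6
```

Request:
play_rows:
  targets:
    - {"hand":0.1,"dp":[0.03,0,0],"rotation":[0,0,0]}
    - {"hand":0.1,"dp":[0.06,0,0],"rotation":[0,0,0]}
    - {"hand":0.1,"dp":[0.09,0,0],"rotation":[0,0,0]}
    - {"hand":0.1,"dp":[0.1,0,0],"rotation":[0,0,0]}
    - {"hand":0.1,"dp":[0.1,0,0],"rotation":[0,0,0]}
    - {"hand":0.1,"dp":[0.1,0,0],"rotation":[0,0,0]}

```text
time: 30.12
ee_pos: [586.0, -34.9, 22.2]
orientation: [3.141, -0.053, -0.0]
force: [0.5, -0.7, -0.0]
opening: 17.9
finger_force: 59.6
```

Request:
play_rows:
  targets:
    - {"hand":0.1,"dp":[0.03,0,0],"rotation":[0,0,0]}
    - {"hand":0.1,"dp":[0.06,0,0],"rotation":[0,0,0]}
    - {"hand":0.1,"dp":[0.09,0,0],"rotation":[0,0,0]}
    - {"hand":0.1,"dp":[0.1,0,0],"rotation":[0,0,0]}
    - {"hand":0.1,"dp":[0.1,0,0],"rotation":[0,0,0]}
    - {"hand":0.1,"dp":[0.1,0,0],"rotation":[0,0,0]}

```text
time: 30.62
ee_pos: [587.1, -35.0, 22.2]
orientation: [3.141, -0.053, 0.0]
force: [-0.1, -0.3, 0.7]
opening: 18.2
finger_force: 59.6
```

```bash
python3 - <<'E'
from h import *
o=get_obs();print(o['ee_pos'],o['force'])
e=snap('side','pics/s7.png')
b=cv2.imread('pics/s7.png')[210:330,250:380]
b=cv2.convertScaleAbs(b,alpha=1.8)
cv2.imwrite('pics/c7.png',cv2.resize(b,None,fx=5,fy=5,interpolation=2))
E
```

```text
[587.06941243 -34.95263435  22.16843505] [-0.06725414 -0.3334983   0.72914433]
```

View pics/c7.png

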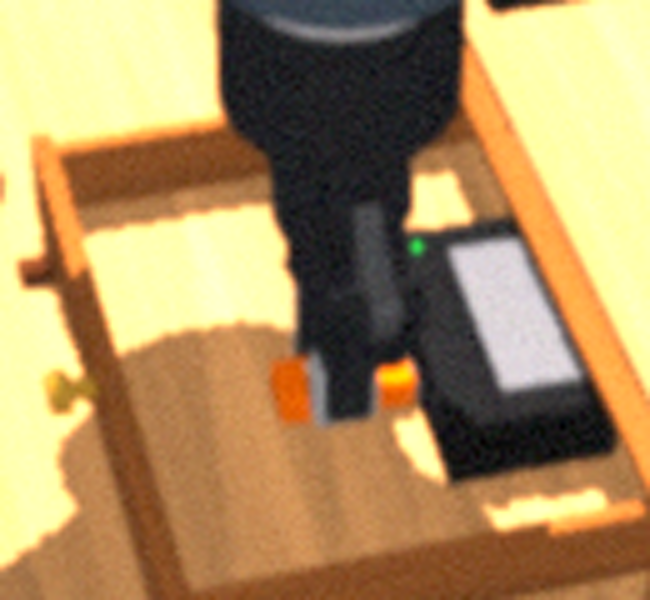

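Request:
play_rows:
  targets:
    - {"hand":0.1,"dp":[0.03,0,0],"rotation":[0,0,0]}
    - {"hand":0.1,"dp":[0.06,0,0],"rotation":[0,0,0]}
    - {"hand":0.1,"dp":[0.08,0,0],"rotation":[0,0,0]}
    - {"hand":0.1,"dp":[0.08,0,0],"rotation":[0,0,0]}
    - {"hand":0.1,"dp":[0.08,0,0],"rotation":[0,0,0]}
    - {"hand":0.1,"dp":[0.08,0,0],"rotation":[0,0,0]}

```text
time: 31.17
ee_pos: [587.9, -34.9, 22.2]
orientation: [-3.141, 0.053, 0.0]
force: [0.5, 0.3, -0.0]
opening: 18.4
finger_force: 59.6
```

Request:
play_rows:
  targets:
    - {"hand":0.1,"dp":[0.03,0,0],"rotation":[0,0,0]}
    - {"hand":0.1,"dp":[0.06,0,0],"rotation":[0,0,0]}
    - {"hand":0.1,"dp":[0.08,0,0],"rotation":[0,0,0]}
    - {"hand":0.1,"dp":[0.08,0,0],"rotation":[0,0,0]}
    - {"hand":0.1,"dp":[0.08,0,0],"rotation":[0,0,0]}
    - {"hand":0.1,"dp":[0.08,0,0],"rotation":[0,0,0]}

```text
time: 31.67
ee_pos: [588.4, -35.0, 22.1]
orientation: [3.141, -0.053, -0.001]
force: [-1.9, 0.2, 0.1]
opening: 18.2
finger_force: 59.6
```

Request:
play_rows:
  targets:
    - {"hand":0.1,"dp":[0.03,0,0],"rotation":[0,0,0]}
    - {"hand":0.1,"dp":[0.03,0,0.02],"rotation":[0,0,0]}
    - {"hand":0.1,"dp":[0.03,0,0.03],"rotation":[0,0,0]}
    - {"hand":0.1,"dp":[0.03,0,0.03],"rotation":[0,0,0]}

```text
time: 32.0
ee_pos: [588.4, -35.0, 22.0]
orientation: [3.141, -0.053, -0.001]
force: [-5.8, 0.6, 4.9]
opening: 17.9
finger_force: 60.0
```

Request:
play_rows:
  targets:
    - {"hand":0.1,"dp":[-0.04,0,-0.02],"rotation":[0,0,0]}
    - {"hand":0.23,"dp":[-0.04,0,-0.02],"rotation":[0,0,0]}
    - {"hand":0.27,"dp":[-0.04,0,-0.02],"rotation":[0,0,0]}
    - {"hand":0.35,"dp":[-0.04,0,-0.02],"rotation":[0,0,0]}
    - {"hand":0.45,"dp":[-0.04,0,-0.02],"rotation":[0,0,0]}
    - {"hand":0.45,"dp":[-0.04,0,-0.02],"rotation":[0,0,0]}
    - {"hand":0.45,"dp":[-0.04,0,-0.02],"rotation":[0,0,0]}

```text
time: 32.58
ee_pos: [588.9, -35.0, 22.2]
orientation: [-3.141, 0.052, -0.001]
force: [-0.0, -0.2, 0.5]
opening: 38.6
finger_force: 0.0
```

Request:
play_rows:
  targets:
    - {"hand":0.45,"dp":[0,0,-0.4],"rotation":[0,0,0]}
    - {"hand":0.45,"dp":[0,0,-1.5],"rotation":[0,0,0]}
    - {"hand":0.45,"dp":[0,0,-4],"rotation":[0,0,0]}
    - {"hand":0.45,"dp":[0,0,-7],"rotation":[0,0,0]}
    - {"hand":0.45,"dp":[0,0,-10],"rotation":[0,0,0]}
    - {"hand":0.45,"dp":[-3,0,-12],"rotation":[0,0,0]}
    - {"hand":0.45,"dp":[-7,0,-13],"rotation":[0,0,0]}
    - {"hand":0.45,"dp":[-11,0,-14],"rotation":[0,0,0]}
    - {"hand":0.45,"dp":[-14,0,-14],"rotation":[0,0,0]}
    - {"hand":0.45,"dp":[-16,0,-14],"rotation":[0,0,0]}
    - {"hand":0.45,"dp":[-16,0,-14],"rotation":[0,0,0]}
    - {"hand":0.45,"dp":[-16,0,-14],"rotation":[0,0,0]}

```text
time: 33.58
ee_pos: [428.4, -29.6, 163.7]
orientation: [-3.141, 0.051, -0.005]
force: [0.7, 0.7, 0.3]
opening: 38.2
finger_force: 0.0
```

```bash
python3 - <<'E'
from h import *
o=get_obs();print(o['ee_pos'],o['force'])
snap('side','pics/s8.png');snap('top','pics/t8.png')
a=cv2.imread('pics/s8.png')[210:330,250:380];b=cv2.imread('pics/t8.png')[210:330,290:430]
cv2.imwrite('pics/c8.png',np.hstack([cv2.resize(x,None,fx=f,fy=f,interpolation=2) for x,f in((a,3),(b,3))]))
a0=cv2.imread('pics/top0.png')[295:330,295:430];b0=cv2.imread('pics/t8.png')
print(cv2.minMaxLoc(cv2.matchTemplate(cv2.imread('pics/s8.png'),cv2.imread('pics/side0.png')[225:340,255:300],5)))
E
```

```text
[428.38302051 -29.62370056 163.70507223] [0.74716169 0.7129692  0.29325993]
(-0.5209465026855469, 0.9976818561553955, (538, 271), (255, 225))
```

View pics/c8.png

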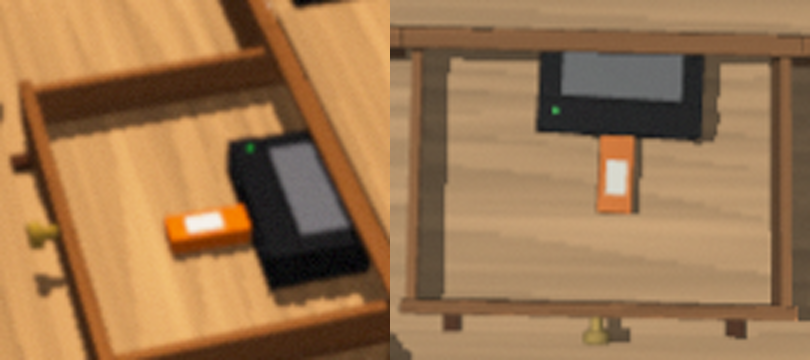

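The pictures show the orange body against the reader's face at crop pixel (617,135), square to it. The drawer is where it was, since the template match came back at its starting pixel.

```bash
python3 -c "
from rig import *
print(hand_in())"
```

```text
the job is handed in; nothing more can be done
None
```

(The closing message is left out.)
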